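Unlatch the terminal cover and push it off

ROBOT

A 6-joint arm with a two-finger parallel gripper is mounted at the origin on a cart in front of the work surface, level with it; the furniture and walls round the work are solid. World frame = base frame: x ahead of the robot, y to its left, z up, the work surface at z = 0. Lengths are in m, angles in degrees, forces in N, time in s.
With the tool pointing down it reaches from about 0.4 to 0.825 m from the base axis. Payload 7 kg.
Tool frame: the origin (TCP) lies on the centre line of the jaws, within the pads' length; the fingertips stand 14 mm ahead of it and the grasp point (between the pads) lies 5 mm behind it; z points along the fingers, x is the direction in which the jaws open and shut, and the axes are right-handed (so a half turn about z gives the same grasp; the last joint's range is limited). The gripper opens to 88 mm and grips with 3 to 60 N. Pads are 19 mm wide; open, the fingers measure 130 mm over their backs; the gripper's body (78 mm by 193 mm) begins 47 mm behind the grasp point.
Start: joints at [85.72, 20.546, 0.682, 0, -70.136, -16.507], TCP at [0.24, 0.631, 0.241] pointing down, gripper open.
Joint ranges: [-176.03, 176.03], [-82.01, 121.73], [-58.28, 71.71], [-173.87, 95.51], [-174.79, -0.11], [-173.66, 173.66]. Speed limits (degrees/s): [136.94, 136.94, 172.46, 180, 180, 180].

INTERFACE

Orientations are given as [roll, pitch, yaw] about the fixed x, y, z axes, in that order (R = Rz(yaw) Ry(pitch) Rx(roll)).
In Python, from plant import * gives the robot as it stands.
- The arm moves only by the shell command python3 -m handwheel 'ROWS' [OPENING]. ROWS is JSON, a list of rows, each a list of 2 entries, a list of its own where there are three numbers: the shift along the tool's x, y, z each as a share of 0.2 m, from -1 to 1, then the turn, a rotation vector about the tool's x, y, z each as a share of 360 degrees, from -1 to 1. In form: [[[tx, ty, tz], [ax, ay, az]], ...]. A call has 1 to 5 rows; each row is the pose to reach, as a shift and turn from the pose commanded when the call began, along the tool's axes at that moment, turning the shorter way round; what a row does not reach only later rows make up. A row lasts 1/12 s, in which the tool goes at most 41.7 mm and 7.16 degrees, less where a joint would pass 70% of its speed; a pose out of reach is approached as far as the arm can. A call with a number of a shift or a turn outside -1 to 1 is refused whole. A call with a gripper value outside its range is refused whole. OPENING is the closure, from -1 (fully open) to 1 (shut), set as the call begins (- or left out, the last holds). The fingers move at their own pace and stop on an object; the grip force is fixed at half the most. Time passes only in rows, so rows that repeat a pose let the fingers close. It gives the time, the measured TCP pose, the force and the opening at its end, in the units of the state.
- get_obs(): the state, without advancing time (a new reading comes with each control period).
- snapshot(name): name is "side" or "top" or "wrist"; returns a dict with "color" (480x640x3 uint8, red, green, blue), "z_map" (480x640 float32, m along the optical axis (not along the pixel's ray), 0 where there is no reading), "intrinsics" (3x3 intrinsics, pixels), "distortion" ([k1, k2, p1, p2, k3] as OpenCV has them; the pictures are not rectified), "rvec" (rotation vector, rad) and "tvec" (3), from world to camera coordinates, as OpenCV has them. Camera axes: x right, y down, z forward; pixel columns grow to the right and rows downward; lengths in m; the calibration is good to about 2 mm. A picture is of the moment at which its call begins.
- close_job(): hands the job in, once; it reports no verdict.
The state is a dict: "clock": time; "joint_pos": joint angles; "qvel": joint speeds; "tau": joint torques, N m; "tool_pos": TCP position; "orientation": TCP orientation; "force": force on the tool from outside, world axes, zero at the start; "moment": the same for the moment, N m; "opening": finger opening in m.
Only numpy, scipy, OpenCV 4.12 (cv2) and the standard library are available. Lean on these libraries where they do the work, as an engineer would, in place of code of your own. Each camera call takes 0.05 s, during which the arm holds its last target. There are 200 camera calls.

TASK

Press the snap tab at the end of the terminal block fully down, so that it stays in and frees the cover; then push the cover along over the tab, completely off the terminal block and leave it standing upright on the worktop just past that end. Only press and push: do not lift, carry or tip the cover, and do not disturb the screwdriver, breaker or relay lying beside the work.

Things in the scene. Friction and masses are not known exactly. Their poses are not given: they have to be found in the camera images.
- terminal_block: Terminal block fixed to the worktop, 129 x 50 mm. Origin on the worktop under the seated cover's centre; x runs from the back stop (x -54 to -47 mm, 46 mm high) to the snap tab, the way the cover comes off; y left, z up. Terminals 33 mm high; walls round the tab 31 mm high; the block ends at x = +75 mm. At the start x points away from the robot, up to 0.45 rad to either side.
- tab_top (a point): Centre of the top of the snap tab, a grey pusher 24 mm (block's x) by 36 mm, at x = 59.5 mm of the block, 14.5 mm beyond the cover's edge. Out, its top is 46 mm above the worktop, 10 mm above the underside of the cover's roof, so it blocks the cover; fully pressed 33 mm. Moves with the tab. Axes as the block's.
- snap_tab (a joint): How far the snap tab is pressed straight down, in m: 0 out (starts at 0 to 0.003), 0.013 fully in at its stop. It moves against about 4 N of friction and stays where it is left (no spring). The cover slides over it once it is pressed by more than 0.011.
- cover: Loose grey plastic cover, an upturned channel open at both ends, 90 mm long (its x, along the block's x when seated), 62 mm wide, 40 mm to the top of its roof; walls 4 mm; about 0.15 kg, slides easily (friction 0.3). Straddles the block with 2 mm of play all round, side walls on the worktop. Origin: centre of its underside; starts at the block's origin.
- push_rib (a point): Centre of the face to push on: the -x face of the cross rib on the cover's roof. The rib is 54 mm wide (y), 6 mm thick, 40 to 54 mm above the worktop; this point is 47 mm above the worktop, 20 mm ahead (+x) of the cover's origin. The roof behind it is flat and free for 65 mm. Push along +x.
- driver_small: Bystander, leave alone: small screwdriver with a black and red handle, 160 mm long, 18 mm high, lying to the right of the block. Origin: centre of its underside.
- breaker_spare: Bystander, leave alone: spare light-grey circuit breaker lying flat, 67 x 86 x 18 mm, to the left of the block beyond the tab. Origin: centre of its underside.
- relay_spare: Bystander, leave alone: small light-grey relay, 12 x 33 x 15 mm, to the left of the block. Origin: centre of its underside.
Not all that is in view belongs to the job. What is shaped like the cover but yellow is not meant.

How it is judged (in metres and radians):
On the way, in this order (a step that is already met when the one before it is completed fails the run):
1. the snap tab is pressed in (at least 11.5 mm) while the cover is still on its seat (value of joint snap_tab above 0.0115 m and x of cover in the frame of terminal_block below 0.012 m), for 0.1 s.
2. the cover is pushed clear of the block's end (x of cover in the frame of terminal_block above 0.125 m), for 0.1 s.
At the end, for the whole second after the job is handed in: The tab is still pressed in (more than 10.5 mm); the cover stands upright (within 0.06 rad) on the worktop, at rest, its origin 125 to 220 mm along the block's x from the block's origin (its rear edge then 5 to 100 mm past the block's end) (value of joint snap_tab above 0.0105 m and x of cover in the frame of terminal_block between 0.125 and 0.22 m and height (world z) of cover between -0.004 and 0.004 m and angle between cover's own z axis and vertical below 0.06 rad and linear speed of cover below 0.01 m/s); the robot touches nothing.
It fails at once if the cover is lifted more than 12 mm (height (world z) of cover above 0.012 m).
It fails at once if the cover is tipped more than 0.3 rad (angle between cover's own z axis and vertical above 0.3 rad).
It fails at once if the small screwdriver with black and red handle is moved more than 20 mm (distance of driver_small from where it was at the start of the episode above 0.02 m).
It fails at once if the spare light-grey circuit breaker lying flat is moved more than 20 mm (distance of breaker_spare from where it was at the start of the episode above 0.02 m).
It fails at once if the small light-grey plug-in relay is moved more than 20 mm (distance of relay_spare from where it was at the start of the episode above 0.02 m).
It also fails if it takes over 38 s, if anything falls off the work surface, if the arm or the gripper's body presses on something with over 40 N, if the wrist force passes 120 N, or if a joint passes its speed limit or range.

## Working session

There is one attempt and no reset: what is moved stays moved. The work goes in short steps, Python scripts to look and compute and a shell command to move; the robot and the scene stay as the last step left them, time stands still between calls to the robot, and variables do not carry over. Pictures are saved under pics/ and viewed, about 8 in all and at most 12, crops included, and the job is handed in when it is done.

```bash
mkdir -p pics; ls; cat > h.py <<'E'
from plant import *
import numpy as np, cv2
def cam(n):
    s=snapshot(n); s['R']=cv2.Rodrigues(np.array(s['rvec'],float))[0]; s['t']=np.array(s['tvec'],float).ravel(); return s
def onplane(s,px,z):
    px=np.array(px,float).reshape(-1,1,2)
    u=cv2.undistortPoints(px,np.array(s['intrinsics']),np.array(s['distortion'])).reshape(-1,2)
    d=np.c_[u,np.ones(len(u))]@s['R']; c=-s['R'].T@s['t']
    return c+d*((z-c[2])/d[:,2])[:,None]
def cloud(s):
    h,w=s['z_map'].shape; v,u=np.mgrid[:h,:w]
    p=np.stack([u,v],-1).reshape(-1,1,2).astype(float)
    n=cv2.undistortPoints(p,np.array(s['intrinsics']),np.array(s['distortion'])).reshape(-1,2)
    P=np.c_[n,np.ones(len(n))]*s['z_map'].reshape(-1,1)
    W=(P-s['t'])@s['R']; W[s['z_map'].ravel()==0]=np.nan
    return W.reshape(h,w,3)
def save(n,im): cv2.imwrite('pics/'+n+'.png',im[...,::-1])
E
python3 - <<'E'
from h import *
print(get_obs())
for n in('top','side'):
    s=cam(n); save(n+'0',s['color']); print(n,-s['R'].T@s['t'])
    np.savez('/tmp/'+n+'.npz',**{k:np.array(v) for k,v in s.items()})
E
```

```text
pics
{'clock': 0.0, 'joint_pos': array([ 8.57213638e+01,  2.05903281e+01,  6.33506865e-01, -1.94275989e-02,
       -7.01356195e+01, -1.65067432e+01]), 'qvel': array([ 0.13108065,  0.08976283, -0.02514358,  0.1376762 ,  0.00936343,
        0.0887753 ]), 'tau': array([-9.27269211e-04, -5.82720459e+01,  2.93044746e+01,  6.99720070e+00,
        7.10932160e-03, -1.53370070e-04]), 'tool_pos': array([0.23939977, 0.63062086, 0.23963531]), 'orientation': array([-1.79991243e+02, -9.38203756e-02, -1.10792003e+02]), 'force': array([-0.05272575, -0.15888195, -0.35205716]), 'moment': array([ 0.00936492, -0.01107728, -0.03432615]), 'opening': 0.08713307425450657}
top [0.47690036 0.20546986 0.89531868]
side [ 0.10911295 -0.42591531  0.42817833]
```

View pics/top0.png

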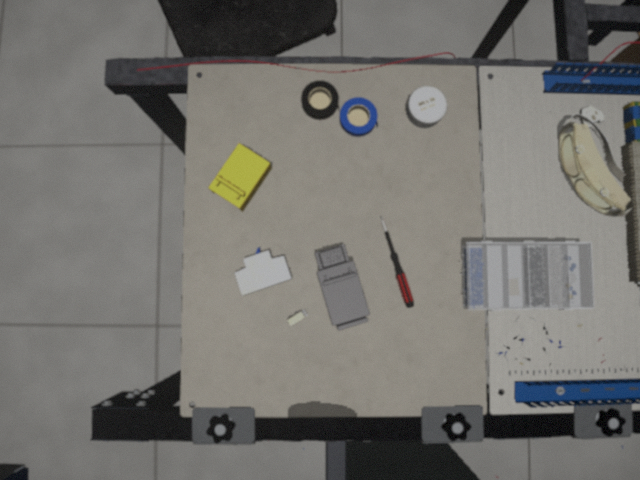

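View pics/side0.png

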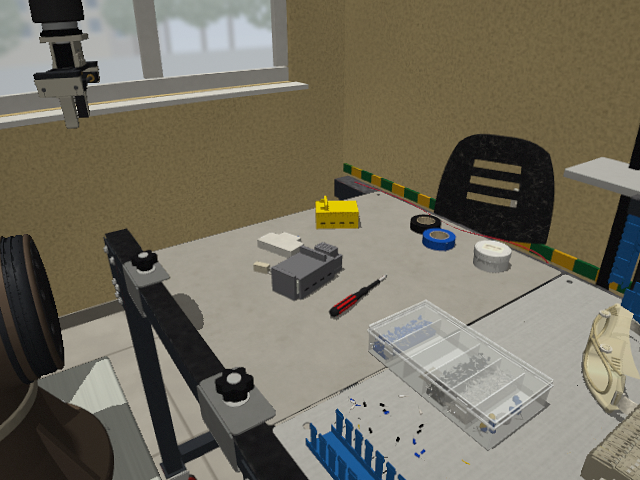

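The top view shows the grey cover on its block at (342,290), tab at (331,255), relay (296,317), breaker (263,270), screwdriver (398,265). The yellow look-alike at (240,176) is not meant. I'll measure next and take an enlarged crop.

```bash
python3 - <<'E'
from h import *
s=dict(np.load('/tmp/top.npz')); W=cloud(s)
c=s['color'][225:345,280:430]; save('crop1',cv2.resize(c,None,fx=5,fy=5,interpolation=cv2.INTER_CUBIC))
Z=W[...,2]; roi=np.zeros(Z.shape,bool); roi[235:335,305:378]=1
print('table z',np.nanmedian(Z[330:350,400:450]))
def rect(m,name):
    p=W[m][:,:2].astype(np.float32); r=cv2.minAreaRect(p*1000); print(name,m.sum(),r, np.nanmedian(Z[m]))
m=roi&(Z>.02); rect(m,'all')
roof=roi&(abs(Z-.040)<.004); rect(roof,'roof')
hi=roi&(Z>.044); n,l,st,ce=cv2.connectedComponentsWithStats(hi.astype(np.uint8))
for i in range(1,n):
    if st[i,4]>20: rect(l==i,'hi%d %s'%(i,ce[i]))
col=s['color'].astype(int)
for nm,(a,b,c_,d) in dict(breaker=(240,300,228,298),relay=(305,330,284,310),driver=(210,310,375,418)).items():
    q=np.zeros(Z.shape,bool);q[a:b,c_:d]=1; rect(q&(Z>.007),nm)
E
```

```text
table z -0.0009659596601869886
all 2926 ((486.89324951171875, 165.8345489501953), (129.2755584716797, 61.94044876098633), 16.642536163330078) 0.03923566143208544
roof 2233 ((485.2488708496094, 165.34063720703125), (125.92449951171875, 61.89540100097656), 16.768857955932617) 0.039113424133138654
hi1 [332.265625  256.6953125] 128 ((534.1276245117188, 179.2230987548828), (23.4371337890625, 33.27683639526367), 15.700292587280273) 0.04495697427120916
hi12 [338.21019108 277.61146497] 157 ((503.0377197265625, 170.5949249267578), (14.45504093170166, 53.67695236206055), 16.499439239501953) 0.05207172704288366
hi13 [360.34146341 320.58536585] 41 ((432.71136474609375, 134.88943481445312), (6.4259843826293945, 20.911407470703125), 18.316757202148438) 0.04592886457639834
hi14 [344.85964912 325.57894737] 57 ((425.3494567871094, 159.1088409423828), (6.390983581542969, 24.966455459594727), 15.56566333770752) 0.045281498505216074
breaker 1616 ((517.635498046875, 296.24932861328125), (66.78297424316406, 84.95620727539062), 19.0927734375) 0.016203385289176142
relay 138 ((436.78192138671875, 234.92811584472656), (12.18873119354248, 32.542938232421875), 33.27098083496094) 0.013910530922569298
driver 521 ((521.8543090820312, 71.77569580078125), (144.84634399414062, 15.966411590576172), 17.69841957092285) 0.01197340298892029
```

View pics/crop1.png

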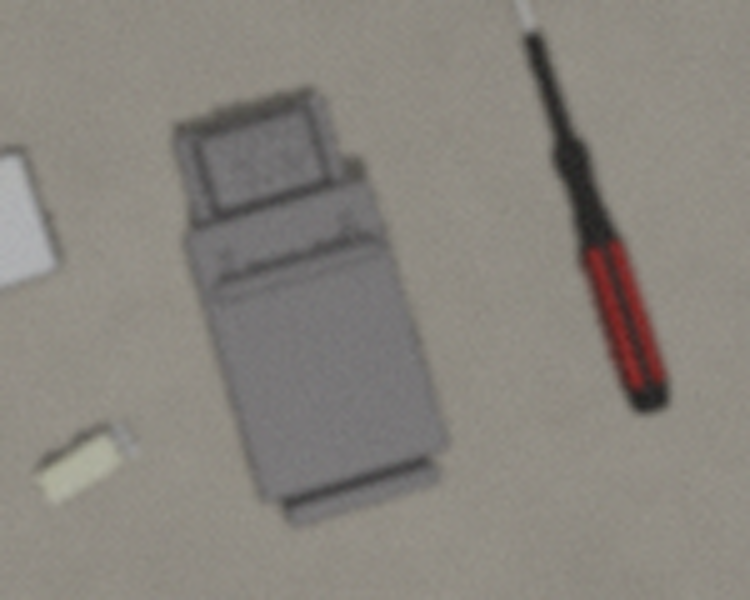

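The crop confirms the grey cover with its rib at crop (300,265), and the grey tab at (265,155) beyond it. The sizes check: 129x62, tab 23x33, roof at 39 mm. The block origin is about (0.477,0.163), axis 16.6°. Next I move above the tab with the jaws along the block's y.

```bash
cat > go.py <<'E'
# usage: go.py bx by tipz [yaw] : block-frame finger centre -> shift shares and turn share from the pose now
import sys; from h import *
from scipy.spatial.transform import Rotation as Ro
O=np.array([.4768,.1628]); A=16.6
bx,by,tz=map(float,sys.argv[1:4]); c,s_=np.cos(np.radians(A)),np.sin(np.radians(A))
T=np.array([O[0]+c*bx-s_*by,O[1]+s_*bx+c*by,tz+.014])
o=get_obs(); R=Ro.from_euler('xyz',o['orientation'],degrees=True); G=Ro.from_euler('xyz',[180,0,A-90],degrees=True)
d=T-o['tool_pos']; print('t',o['clock'],'target',T.round(4),'d',d.round(4),'F',o['force'].round(1))
print('shift',(R.inv().apply(d)/.2).round(3),'turn',(np.degrees((R.inv()*G).as_rotvec())/360).round(4),'open',round(o['opening'],4))
b=o['tool_pos'][:2]-O; print('now block x,y',(c*b+s_*b[::-1]*[1,-1])[0].round(4),(c*b[1]-s_*b[0]).round(4),'tip z',(o['tool_pos'][2]-.014).round(4))
E
python3 go.py .061 0 .12
```

```text
t 0.1 target [0.5353 0.1802 0.134 ] d [ 0.2958 -0.4505 -0.1057] F [ 0.  -0.  -0.1]
shift [ 1.58  -2.182  0.531] turn [ 1.000e-04 -2.000e-04 -1.039e-01] open 0.0875
now block x,y -0.0938 0.5162 tip z 0.2257
```

```bash
python3 -m handwheel '[[[0.58,-0.8,0],[0,0,-0.104]],[[0.58,-0.8,0],[0,0,-0.104]],[[0.58,-0.8,0],[0,0,-0.104]],[[0.58,-0.8,0],[0,0,-0.104]],[[0.58,-0.8,0],[0,0,-0.104]]]' 1; python3 go.py .061 0 .12
```

```text
clock: 0.52
tool_pos: [0.3488, 0.463, 0.2403]
orientation: [180.0, -0.0, -74.6]
force: [0.4, -0.2, 0.6]
opening: 0.06
t 0.5167 target [0.5353 0.1802 0.134 ] d [ 0.1864 -0.2828 -0.1063] F [ 0.4 -0.2  0.6]
shift [ 1.61  -0.525  0.532] turn [ 0.0001 -0.0001 -0.0035] open 0.06
now block x,y -0.0369 0.3242 tip z 0.2263
```

```bash
python3 -m handwheel '[[[0.95,-0.31,0],[0,0,-0.003]],[[0.95,-0.31,0],[0,0,-0.003]],[[0.95,-0.31,0],[0,0,-0.003]],[[0.95,-0.31,0],[0,0,-0.003]],[[0.95,-0.31,0],[0,0,-0.003]]]' 1; python3 go.py .061 0 .12
```

```text
clock: 0.93
tool_pos: [0.4578, 0.2958, 0.2405]
orientation: [180.0, -0.0, -73.9]
force: [1.2, 0.4, -0.7]
opening: 0.0265
t 0.9333 target [0.5353 0.1802 0.134 ] d [ 0.0775 -0.1156 -0.1065] F [ 1.2  0.4 -0.7]
shift [ 0.662 -0.212  0.533] turn [ 0.0001 -0.     -0.0014] open 0.0265
now block x,y 0.0198 0.1329 tip z 0.2265
```

```bash
python3 -m handwheel '[[[0.66,-0.21,0.27],[0,0,0]],[[0.66,-0.21,0.53],[0,0,0]],[[0.66,-0.21,0.53],[0,0,0]],[[0.66,-0.21,0.53],[0,0,0]],[[0.66,-0.21,0.53],[0,0,0]]]' 1; python3 - <<'E'
from h import *
s=cam('wrist'); save('w1',s['color']); W=cloud(s); Z=W[...,2]
O=np.array([.4768,.1628]);a=np.radians(16.6); d=W[...,:2]-O
x=d[...,0]*np.cos(a)+d[...,1]*np.sin(a); y=-d[...,0]*np.sin(a)+d[...,1]*np.cos(a)
m=(abs(y)<.03)&(x>.03)&(x<.08)&(Z>.043)&(Z<.05); print(m.sum())
if m.sum(): print('tab',np.percentile(x[m],[2,50,98]),np.percentile(y[m],[2,50,98]),np.median(Z[m]))
m=(abs(y)<.04)&(x>.0)&(x<.04)&(Z>.05)&(Z<.058); print(m.sum())
if m.sum(): print('rib',np.percentile(x[m],[2,50,98]),np.percentile(y[m],[2,50,98]),np.median(Z[m]))
E
python3 go.py .061 0 .055
```

```text
clock: 1.35
tool_pos: [0.533, 0.1787, 0.1297]
orientation: [179.6, -0.1, -74.1]
force: [-1.1, -0.4, -1.0]
opening: 0.0011
2177
tab [0.04944984 0.06097196 0.07192953] [-0.01723712 -0.00044298  0.01672147] 0.044351628541479546
18
rib [0.02261852 0.02583428 0.0275063 ] [-0.00189044 -0.00155885 -0.00123426] 0.05233190271511956
t 1.4 target [0.5353 0.1802 0.069 ] d [ 0.0022  0.0012 -0.0611] F [ 0.8 -0.9 -0.8]
shift [-0.003 -0.014  0.305] turn [ 0.0011 -0.0003 -0.002 ] open 0.0006
now block x,y 0.0586 -0.0005 tip z 0.1161
```

View pics/w1.png

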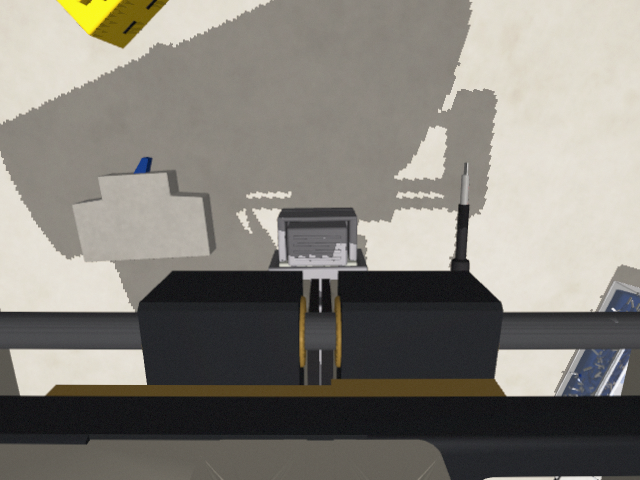

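The wrist view shows the tab at (318,240), right ahead of the shut fingers. It measures x 49–72 mm, y ±17 mm and height 44 mm, all in agreement. Descending.

```bash
python3 -m handwheel '[[[0,-0.014,0.15],[0,0,-0.002]],[[0,-0.014,0.29],[0,0,-0.002]],[[0,-0.014,0.29],[0,0,-0.002]],[[0,-0.014,0.29],[0,0,-0.002]]]' 1; python3 go.py .0615 0 .033
```

```text
clock: 1.73
tool_pos: [0.536, 0.1839, 0.0761]
orientation: [179.8, -0.1, -73.2]
force: [0.9, 0.4, 0.9]
opening: 0.0005
t 1.7333 target [0.5357 0.1804 0.047 ] d [-0.0003 -0.0035 -0.0291] F [0.9 0.4 0.9]
shift [0.016 0.006 0.146] turn [ 0.0004 -0.0002  0.0007] open 0.0005
now block x,y 0.0628 0.0033 tip z 0.0621
```

```bash
python3 -m handwheel '[[[0.01,0.004,0.04],[0,0,0]],[[0.01,0.004,0.07],[0,0,0]],[[0.01,0.004,0.07],[0,0,0]],[[0.01,0.004,0.07],[0,0,0]]]' 1; python3 go.py .0615 0 .033
```

```text
clock: 2.07
tool_pos: [0.5367, 0.1821, 0.0632]
orientation: [-180.0, 0.0, -73.2]
force: [-1.5, -0.0, 0.3]
opening: 0.0007
t 2.0667 target [0.5357 0.1804 0.047 ] d [-0.001  -0.0017 -0.0162] F [-1.5 -0.   0.3]
shift [0.007 0.007 0.081] turn [-0.0001  0.      0.0007] open 0.0007
now block x,y 0.0629 0.0014 tip z 0.0492
```

```bash
python3 -m handwheel '[[[0.007,0.007,0.02],[0,0,0]],[[0.007,0.007,0.04],[0,0,0]],[[0.007,0.007,0.06],[0,0,0]],[[0.007,0.007,0.07],[0,0,0]],[[0.007,0.007,0.07],[0,0,0]]]' 1; python3 go.py .0615 0 .033
```

```text
clock: 2.48
tool_pos: [0.5361, 0.1804, 0.0484]
orientation: [-180.0, 0.0, -73.2]
force: [0.8, 1.4, 1.1]
opening: 0.0006
t 2.4833 target [0.5357 0.1804 0.047 ] d [-0.0003  0.     -0.0014] F [0.8 1.4 1.1]
shift [-0.001  0.002  0.007] turn [-0.0001  0.      0.0007] open 0.0006
now block x,y 0.0618 -0.0001 tip z 0.0344
```

```bash
python3 -m handwheel '[[[0,0,0.004],[0,0,0]],[[0,0,0.008],[0,0,0]],[[0,0,0.012],[0,0,0]],[[0,0,0.015],[0,0,0]],[[0,0,0.015],[0,0,0]]]' 1; python3 go.py .0615 0 .033
```

```text
clock: 2.9
tool_pos: [0.5363, 0.1804, 0.0468]
orientation: [-179.9, 0.0, -73.1]
force: [-1.8, 0.8, 14.0]
opening: 0.0003
t 2.9 target [0.5357 0.1804 0.047 ] d [-0.0005 -0.      0.0002] F [-1.8  0.8 14. ]
shift [-0.001  0.003 -0.001] turn [-0.0002  0.      0.0007] open 0.0003
now block x,y 0.062 -0.0002 tip z 0.0328
```

Tip at 32.8 mm with the force rising to 14 N means the tab is at its stop. I'll give it a little more, hold, then lift and check.

```bash
python3 -m handwheel '[[[0,0,0.005],[0,0,0]],[[0,0,0.005],[0,0,0]],[[0,0,0.005],[0,0,0]]]' 1; python3 -m handwheel '[[[0,0,-0.1],[0,0,0]],[[0,0,-0.2],[0,0,0]],[[0,0,-0.2],[0,0,0]],[[0,0.33,-0.2],[0,0,0]],[[0,0.33,-0.2],[0,0,0]]]' 1; python3 go.py 0 0 .045
```

```text
clock: 3.15
tool_pos: [0.5364, 0.1804, 0.0466]
orientation: [-179.9, 0.0, -73.1]
force: [-4.0, 0.5, 20.2]
opening: 0.0003
clock: 3.57
tool_pos: [0.4696, 0.1593, 0.0832]
orientation: [179.8, -0.0, -73.3]
force: [-2.2, -0.8, -1.2]
opening: 0.0004
t 3.5667 target [0.4768 0.1628 0.059 ] d [ 0.0072  0.0035 -0.0242] F [-2.2 -0.8 -1.2]
shift [-0.007 -0.04   0.121] turn [ 0.0006 -0.0001  0.0003] open 0.0004
now block x,y -0.0079 -0.0013 tip z 0.0692
```

```bash
cat > look.py <<'E'
import sys; from h import *
n,name=sys.argv[1:3]
s=cam(n); save(name,s['color']); W=cloud(s); Z=W[...,2]
O=np.array([.4768,.1628]);a=np.radians(16.6); d=W[...,:2]-O
x=d[...,0]*np.cos(a)+d[...,1]*np.sin(a); y=-d[...,0]*np.sin(a)+d[...,1]*np.cos(a)
m=(abs(y)<.012)&(x>.053)&(x<.068)&(Z<.06); print('tab z',m.sum(),np.nanmedian(Z[m]) if m.any() else '')
m=(abs(y)<.04)&(x>.0)&(x<.25)&(Z>.049)&(Z<.057); print('rib',m.sum())
if m.any(): print(np.percentile(x[m],[2,50,98]),np.percentile(y[m],[2,50,98]))
E
python3 look.py wrist w2; python3 look.py side s2
```

```text
tab z 1692 0.032416388667614524
rib 1777
[0.02086549 0.02442275 0.02698507] [-0.02594464 -0.00031079  0.02516808]
tab z 39 0.033202920968172386
rib 69
[0.02093391 0.02303216 0.02732407] [-0.02685371 -0.01240102  0.00562776]
```

View pics/s2.png

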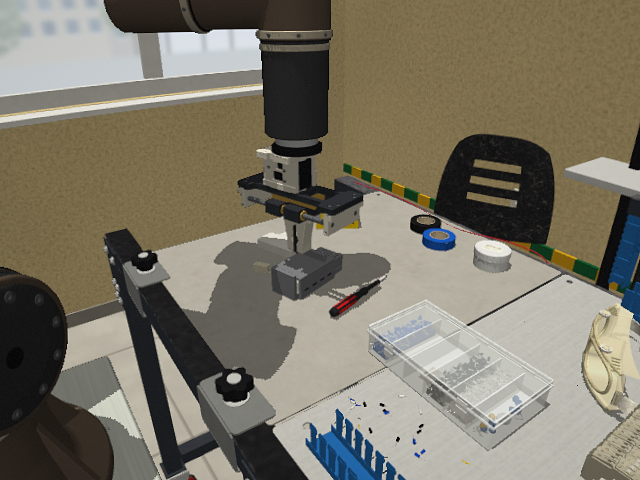

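The side view shows the tab flush at (330,258), with the fingers over the roof at (300,240). Depth gives the tab at 32.4–33.2 mm (fully in) and the rib still seated at x 21–27 mm, centred in y. Lowering the fingers behind the rib.

```bash
python3 -m handwheel '[[[-0.005,-0.02,0.04],[0,0,0]],[[-0.005,-0.02,0.08],[0,0,0]],[[-0.005,-0.02,0.115],[0,0,0]],[[-0.005,-0.02,0.115],[0,0,0]],[[-0.005,-0.02,0.115],[0,0,0]]]' 1; python3 go.py .161 0 .044
```

```text
clock: 4.08
tool_pos: [0.4758, 0.1627, 0.0603]
orientation: [179.9, -0.1, -73.2]
force: [-0.0, 0.2, 0.1]
opening: 0.0
t 4.0833 target [0.6311 0.2088 0.058 ] d [ 0.1553  0.0461 -0.0023] F [-0.   0.2  0.1]
shift [ 0.004 -0.81   0.009] turn [ 0.0004 -0.0002  0.0006] open 0.0
now block x,y -0.001 0.0002 tip z 0.0463
```

```bash
python3 -m handwheel '[[[0,-0.02,0.01],[0,0,0]],[[0,-0.05,0.01],[0,0,0]],[[0,-0.08,0.01],[0,0,0]],[[0,-0.11,0.01],[0,0,0]],[[0,-0.14,0.01],[0,0,0]]]' 1; python3 go.py .161 0 .044
```

```text
clock: 4.5
tool_pos: [0.5036, 0.1714, 0.0597]
orientation: [-180.0, 0.0, -73.2]
force: [-0.2, -0.3, 0.4]
opening: 0.0008
t 4.5 target [0.6311 0.2088 0.058 ] d [ 0.1275  0.0374 -0.0017] F [-0.2 -0.3  0.4]
shift [ 0.006 -0.664  0.008] turn [-0.      0.      0.0006] open 0.0008
now block x,y 0.0282 0.0006 tip z 0.0457
```

```bash
python3 -m handwheel '[[[0,-0.04,0.003],[0,0,0]],[[0,-0.08,0.006],[0,0,0]],[[0,-0.12,0.006],[0,0,0]],[[0,-0.16,0.006],[0,0,0]],[[0.003,-0.2,0.006],[0,0,0]]]' 1; python3 look.py wrist w3; python3 look.py top t3; python3 go.py .161 0 .044
```

```text
clock: 4.92
tool_pos: [0.5421, 0.1825, 0.0583]
orientation: [-180.0, -0.0, -73.2]
force: [-0.9, 0.2, 0.9]
opening: 0.0002
tab z 31 0.03893411016959845
rib 1129
[0.07766452 0.08422108 0.08559525] [-0.02424474 -0.00056461  0.02293846]
tab z 0 
rib 0
t 5.0167 target [0.6311 0.2088 0.058 ] d [ 0.0883  0.0261 -0.0003] F [-0.1  0.1 -0.9]
shift [ 0.003 -0.46   0.002] turn [-0.0001  0.      0.0006] open 0.0003
now block x,y 0.0689 0.0002 tip z 0.0443
```

The rib is at 78–86 mm, so the cover is moving with the fingers, straight, over the tab. Continuing.

```bash
python3 -m handwheel '[[[0,-0.04,0],[0,0,0]],[[0.001,-0.08,0],[0,0,0]],[[0.002,-0.12,0],[0,0,0]],[[0.002,-0.16,0],[0,0,0]],[[0.003,-0.2,0],[0,0,0]]]' 1;  python3 -m handwheel '[[[0,-0.04,0],[0,0,0]],[[0,-0.08,0],[0,0,0]],[[0,-0.12,0],[0,0,0]],[[0,-0.16,0],[0,0,0]],[[0,-0.2,0],[0,0,0]]]' 1; python3 look.py wrist w4; python3 go.py .166 0 .044
```

```text
clock: 5.43
tool_pos: [0.5806, 0.1935, 0.0584]
orientation: [-180.0, -0.0, -73.2]
force: [-1.4, -0.6, 0.2]
opening: 0.0008
clock: 5.85
tool_pos: [0.6188, 0.205, 0.0583]
orientation: [180.0, -0.0, -73.2]
force: [-0.9, 0.3, -0.2]
opening: 0.0004
tab z 0 
rib 1100
[0.15752261 0.16404993 0.16546076] [-0.02456736 -0.00127342  0.0224584 ]
t 5.9 target [0.6359 0.2102 0.058 ] d [ 0.0156  0.0047 -0.0004] F [2.4 1.4 0.2]
shift [ 0.    -0.082  0.002] turn [-0.0002 -0.      0.0007] open 0.0006
now block x,y 0.1497 -0.0001 tip z 0.0444
```

```bash
python3 -m handwheel '[[[0,-0.02,0],[0,0,0]],[[0,-0.04,0],[0,0,0]],[[0,-0.06,0],[0,0,0]],[[0,-0.08,0],[0,0,0]],[[0,-0.08,0],[0,0,0]]]' 1;  python3 -m handwheel '[[[0,0.03,0],[0,0,0]],[[0,0.06,0],[0,0,0]],[[0,0.08,-0.2],[0,0,0]],[[0,0.08,-0.4],[0,0,0]],[[0,0.08,-0.5],[0,0,0]]]' 1; python3 -m handwheel '[[[0,0.3,-0.1],[0,0,0]],[[0,0.5,-0.1],[0,0,0]],[[0,0.7,-0.3],[0,0,0]],[[0,0.85,-0.3],[0,0,0]],[[0,0.85,-0.3],[0,0,0]]]' 1;python3 look.py wrist w5; python3 look.py side s5; python3 - <<'E'
from h import *
print(get_obs()['force'])
s=cam('top'); W=cloud(s); Z=W[...,2]; save('t5',s['color'])
O=np.array([.4768,.1628]);a=np.radians(16.6)
m=(abs(Z-.039)<.003); m[:, :290]=0; m[:,360:]=0; m[:200]=0; m[252:]=0
p=W[m][:,:2]; print('roof',m.sum(),cv2.minAreaRect((p*1000).astype(np.float32)))
E
```

```text
clock: 6.32
tool_pos: [0.6341, 0.2097, 0.0584]
orientation: [-180.0, 0.0, -73.2]
force: [0.2, 0.5, 0.0]
opening: 0.0005
clock: 6.73
tool_pos: [0.6187, 0.2051, 0.1632]
orientation: [-179.7, 0.0, -73.1]
force: [1.5, 1.4, 1.2]
opening: 0.0002
clock: 7.15
tool_pos: [0.4516, 0.1538, 0.2203]
orientation: [-179.9, 0.1, -73.2]
force: [-0.2, -0.6, 0.3]
opening: 0.0006
tab z 601 0.03250498996517825
rib 0
tab z 57 0.033161898705120915
rib 85
[0.17477629 0.17772806 0.18328293] [-0.02751727 -0.00306352  0.02442636]
[1.51555361 0.72195715 0.2714121 ]
roof 1029 ((607.9229125976562, 201.14736938476562), (54.07208251953125, 61.808231353759766), 16.931255340576172)
```

View pics/s5.png

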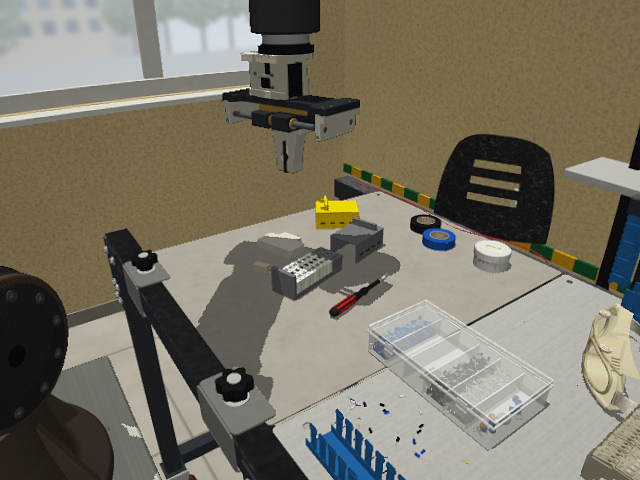

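View pics/w5.png

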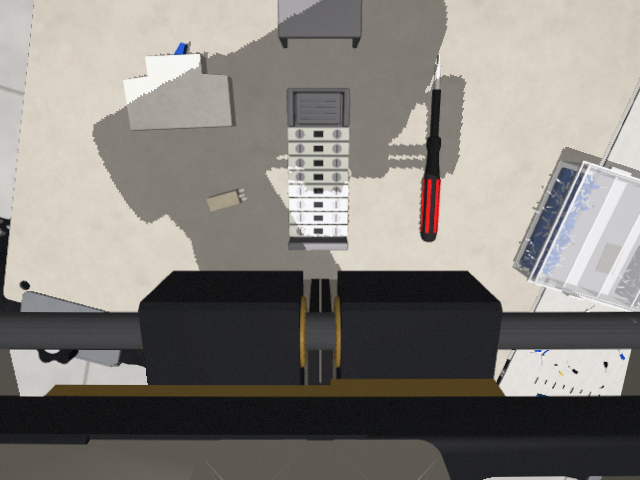

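The side view shows the cover upright at (357,240), clear of the block at (307,270). The wrist view shows the gap between the cover's edge at (320,42) and the tab at (318,107), with the bystanders where they were. Handing in.

```bash
python3 -c "
from plant import *
print(close_job())"
```

```text
the job is handed in; nothing more can be done
None
```

I pressed the snap tab to its stop, then pushed the cover by its rib straight off the block and handed the job in at about 7 s of the 38 s allowed. No verdict came back.

- **Tab:** the fingertips stopped at 32.8 mm while pressing, with the force rising to 20 N. After the push the tab top measured 32.5–33.2 mm, so it is still fully in.
- **Cover:** it stands flat on the worktop at about x = 155 mm along the block, in line with it (measured angle 16.9° against 16.6° for the block). Its rear edge is about 35 mm past the block's end.
- **Bystanders and arm:** the screwdriver, breaker and relay look unmoved in the last pictures, though I did not re-measure them. The arm is clear of everything.
- **Checks:** the final checks agreed. During the push, two tab and rib readings came back empty or wrong because the cover or gripper was in the way, so I relied on the readings taken after backing off.

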